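# Mesh the washed grinding rotor into the crumb mill

## Robot

A 7-joint arm with a two-finger parallel gripper is mounted at the origin on the work surface. World frame = base frame: x ahead of the robot, y to its left, z up, the work surface at z = 0. Lengths are in m, angles in degrees, forces in N, time in s.
With the tool pointing down it reaches from about 0.4 to 0.85 m from the base axis. Payload 10.4 kg.
Tool frame: the origin (TCP) lies on the centre line of the jaws, within the pads' length; the fingertips stand 22 mm ahead of it and the grasp point (between the pads) lies 3 mm ahead of it (finger_overhang is the distance from the TCP to the fingertips, in m); y points along the fingers, x is the direction in which the jaws open and shut, and the axes are right-handed (so a half turn about y gives the same grasp; the last joint's range is limited). The gripper opens to 87 mm and grips with 3 to 60 N. Pads are 19 mm wide; open, the fingers measure 117 mm over their backs; the gripper's body (75 mm by 190 mm) begins 51 mm behind the grasp point.
Start: joints at [-78.587, 19.034, -3.707, 83.658, 1.238, 77.344, -5.071], TCP at [0.137, 0.61, 0.245] pointing down, gripper open.
Joint ranges: [-148.97, 148.97], [-28.65, 121.19], [-84.17, 76.75], [9.2, 138.47], [-72.65, 252.65], [3.7, 117.97], [-149.18, 149.18]. Speed limits (degrees/s): [127.2, 127.2, 159.86, 159.86, 180, 180, 180].

## Interface

Orientations are given as a 3x3 rotation matrix whose columns are the frame's x, y, z axes.
In Python, from cell import movep, move_linear, set_joints, set_gripper, wait, ik, observe, grab_frame, MotionError, finish_job, finger_overhang gives the robot as it stands. Calls block until the motion is done:
- movep(position, orientation): joint-space move of the TCP to a pose.
- move_linear(position, rate=0.15, attitude=None, f_stop=None): straight line of the TCP; attitude=None keeps the orientation; rate is the mean speed in m/s. With f_stop (N) it stops when the force on the tool has changed by that much, and returns True; else False.
- set_joints(angles): joint-space move.
- set_gripper(opening): opening from 0.0 (shut) to 1.0 (fully open); the grip force is fixed at half the most; returns when the fingers have stopped.
- wait(seconds).
- ik(position, orientation): joint angles nearest the present ones, or None.
- observe(): the state.
- grab_frame(name): name is "scene" or "top" or "wrist"; returns a dict with "color" (420x560x3 uint8, blue, green, red), "intrinsics" (3x3 intrinsics, pixels), "view" (4x4, takes a point from world to camera coordinates). Camera axes: x right, y down, z forward; pixel columns grow to the right and rows downward; lengths in m; the calibration is good to about 2 mm. A picture is of the moment at which its call begins. There is no depth.
A pose or a line that the arm cannot do raises MotionError and nothing moves.
- finish_job(): hands the job in, once; it reports no verdict.
The state is a dict: "clock": time; "joint_pos": joint angles; "joint_vel": joint speeds; "effort": joint torques, N m; "eef_pos": TCP position; "tcp_rot": TCP orientation; "ft_force": force on the tool from outside, world axes, zero at the start; "wrist_torque": the same for the moment, N m; "grip_width": opening from 0.0 (shut) to 1.0 (fully open).
Only numpy, scipy, OpenCV 4.12 (cv2) and the standard library are available. Lean on these libraries where they do the work, as an engineer would, in place of code of your own. Each camera call takes 0.05 s, during which the arm holds its last target.

## Task

Put the washed grinding rotor back into the crumb mill. First lay it in the tipping cradle, toothed end against the cradle's foot plate, and let go, so that its weight swings it up on end; then take it by its orange knob, turn it until its teeth mesh with the brass teeth in the mill's drive cup, push it down by the knob until it is fully home and upright, and only then let go. Leave the other things on the counter where they are.

Things in the scene. Friction and masses are not known exactly. Their poses are not given: they have to be found in the camera images.
- rotor: Grinding rotor, 140 mm long, 0.3 to 0.5 kg, at the start lying level on two teeth and its flange, axis 27 mm up. x axis: along the rotor towards the knob. Origin: on the axis, 60 mm from the foot, on the bare steel shaft (18 mm thick, 40 to 90 mm from the foot), near the centre of mass. Beyond the shaft: round flange 53.5 mm across, 8 mm thick, then the knob.
- rotor_foot (a point): Centre of the rotor's flat foot face, the toothed end; axes as rotor. From here an aluminium drum 40 mm long: core 38 mm across, 6 straight teeth 10 mm wide, 56 mm over the tips, one centred on the +y axis and one every 60 degrees round x.
- rotor_knob (a point): Middle of the rotor's orange round knob (30 mm across, 42 mm long), on the axis 60 mm beyond the origin; axes as rotor.
- cradle: Fixed tipping cradle: grey base plate 170 x 124 mm, two cheeks (inner faces 92 mm apart, outer 108 mm, 104 mm high) carry the pivot, 95 mm above the counter along the cradle's y. Origin on the counter under the pivot; x points to the end where the knob goes, the foot plate is at the -x end.
- tray (a joint): Angle of the cradle's steel tray, rad: 0 level (empty, held by a red counterweight), 1.22 fully tipped, foot end down, knob end up. Turned by the rotor's weight, damped, in about 2 to 4 s. The flange and knob end rise between the fingers that laid it: open wide and draw up promptly. Tipped, the rotor's axis leans 20 degrees off vertical to the cradle's +x. Emptied, the tray may swing back.
- tray_seat (a point): Fixed to the tray, 20 mm to the foot side of the pivot, 38 mm over it (133 mm up when level): here the rotor's origin belongs, x along the point's x (to the knob end); tipping, the rotor slides up to 5 mm to the foot plate. Bed 27 mm below, foot plate 65 mm towards -x, 28 mm high; walls 64 mm apart, flared, hold the drum, low cheeks 54 mm apart (13 mm high) the flange; open beside the shaft.
- mill: Fixed white crumb mill, base 200 x 170 x 36 mm, with a motor hump 55 x 110 mm, 110 mm high, centred 88 mm from the cup's axis towards the mill's -x. Origin on the counter under the cup's axis.
- cup_floor (a point): Middle of the floor of the mill's dark steel drive cup, 51 mm up; z up. 6 brass teeth 8.5 mm wide, 30 mm high, tips on a 43 mm circle; x points through a gap between two, one every 60 degrees. Each gap takes a rotor tooth (5 degrees play); unmeshed the foot stops 30 mm over the floor. Wall 64 mm inside, flared rim 46 mm over the floor. Stiff drive (0.8 N m); its angle varies.
- ring_a: bystander: bare steel tart ring, 80 mm across, 45 mm high, origin under its centre
- ring_b: bystander: bare steel tart ring, 80 mm across, 45 mm high, origin under its centre
- ring_c: bystander: small steel tart ring, 50 mm across, 30 mm high, origin under its centre; stands near the robot's base
- tamper: bystander: wooden crumb tamper, 54 mm across, 90 mm high, origin under its centre
- jar: bystander: amber glass jar with steel lid, 72 mm across, 100 mm high, origin under its centre
- bowl: bystander: white bowl, 120 mm across, 50 mm high, origin under its centre
- spatula: bystander: spatula lying on the counter at the side
Mind the look-alikes: they are no part of the job. Leave any purple or red look-alike of the rotor alone.

How it is judged (in metres and radians):
On the way, in this order (a step that is already met when the one before it is completed fails the run):
1. the rotor, let go in the cradle, has tipped it up on end (value of joint tray above 1.1 rad and distance between rotor and tray_seat below 0.02 m and angle between the x axis of rotor and the x axis of tray_seat, either way round below 0.15 rad and x of rotor_knob in the frame of tray_seat above 0.03 m and contact force between the fingers and rotor below 0.05 N), for 0.2 s.
2. the rotor is held upright, lifted out of the cradle (contact force between the fingers and rotor above 0.5 N and angle between rotor's own x axis and vertical below 0.2 rad and height (world z) of rotor_foot above 0.07 m and distance between rotor and tray_seat above 0.05 m), for 0.1 s.
3. the rotor is pushed fully home in the drive cup while still held (z of rotor_foot in the frame of cup_floor between -0.004 and 0.004 m and horizontal distance between rotor_foot and cup_floor below 0.005 m and angle between rotor's own x axis and vertical below 0.08 rad and contact force between the fingers and rotor above 0.5 N), for 0.1 s.
At the end, for the whole second after the job is handed in: The rotor stands in the mill's drive cup, teeth meshed: foot within 4 mm of the cup floor and within 5 mm of its axis, upright within 0.08 rad, let go and at rest (z of rotor_foot in the frame of cup_floor between -0.004 and 0.004 m and horizontal distance between rotor_foot and cup_floor below 0.005 m and angle between rotor's own x axis and vertical below 0.08 rad and contact force between the fingers and rotor below 0.05 N and linear speed of rotor below 0.02 m/s and angular speed of rotor below 0.1 rad/s); the robot touches nothing.
It fails at once if a bystander is pushed more than 40 mm from its place (distance of any of ring_a, ring_b, ring_c, tamper, jar, bowl, spatula from where it was at the start of the episode above 0.04 m).
It also fails if it takes over 69 s, if anything falls off the work surface, if the arm or the gripper's body presses on something with over 40 N, if the wrist force passes 120 N, or if a joint passes its speed limit or range.

## Working session

There is one attempt and no reset: what is moved stays moved. The work goes in short steps, each a Python script; the robot and the scene stay as the last script left them, time stands still between calls to the robot, and variables do not carry over. Pictures are saved under pics/ and viewed, and the job is handed in when it is done.

```bash
ls; mkdir -p pics
python3 - <<'E'
from cell import *
import cv2
print(observe(), finger_overhang)
for n in ("scene","top","wrist"):
    f=grab_frame(n); cv2.imwrite(f"pics/a_{n}.png",f["color"])
    import numpy as np
    np.savez(f"pics/a_{n}.npz",**f)
    print(n,f["intrinsics"].tolist(),np.round(f["view"],4).tolist())
E
```

```text
pics
{'clock': 0.0, 'joint_pos': array([-78.58595997,  19.07166621,  -3.7060287 ,  83.70458959,
         1.23827479,  77.3443682 ,  -5.07079298]), 'joint_vel': array([-0.04789987, -0.02824709,  0.07483651, -0.01971368,  0.07407936,
       -0.0841366 , -0.02478863]), 'effort': array([-3.10656933e-04, -6.23257113e+01,  2.43219431e-02, -3.89898705e+01,
       -6.14335947e-02,  3.98307235e-02,  1.48925697e-04]), 'eef_pos': array([0.13743975, 0.60934032, 0.24376904]), 'tcp_rot': array([[ 2.19993589e-01, -2.28614253e-04, -9.75501291e-01],
       [ 9.75500303e-01, -1.39087980e-03,  2.19993692e-01],
       [-1.40709874e-03, -9.99999007e-01, -8.29713656e-05]]), 'ft_force': array([ 0.62451899, -0.60002215,  0.1474317 ]), 'wrist_torque': array([-0.05830172,  0.03559485, -0.01614482]), 'grip_width': 0.998663271901888} 0.022
scene [[532.8568325941189, 0.0, 281.1752305339038], [0.0, 532.8568325941189, 214.79075998762193], [0.0, 0.0, 1.0]] [[0.8626, 0.5057, -0.0136, -0.4813], [0.2747, -0.4907, -0.8269, -0.0581], [-0.4249, 0.7096, -0.5621, 2.1036], [0.0, 0.0, 0.0, 1.0]]
top [[433.7376598040191, 0.0, 277.04240575192057], [0.0, 433.7376598040191, 210.99497323810385], [0.0, 0.0, 1.0]] [[-0.0023, -0.9999, -0.0152, 0.0061], [-0.9975, 0.0034, -0.0707, 0.5522], [0.0708, 0.015, -0.9974, 1.4222], [0.0, 0.0, 0.0, 1.0]]
wrist [[308.7294033958134, 0.0, 280.64634791346464], [0.0, 308.7294033958134, 212.6820166167004], [0.0, 0.0, 1.0]] [[0.2208, 0.9753, -0.0018, -0.6249], [0.9429, -0.213, 0.2559, -0.0313], [0.2492, -0.0582, -0.9667, 0.3901], [0.0, 0.0, 0.0, 1.0]]
```

View pics/a_scene.png

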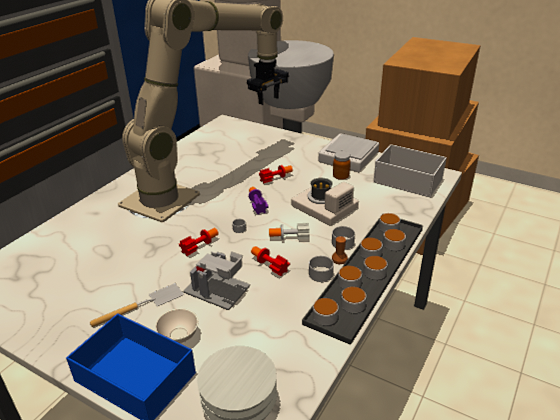

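View pics/a_top.png

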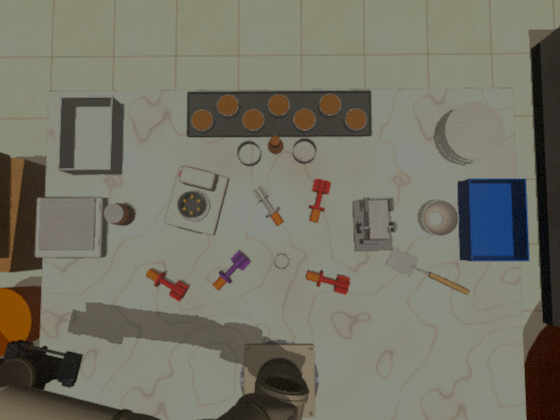

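View pics/a_wrist.png

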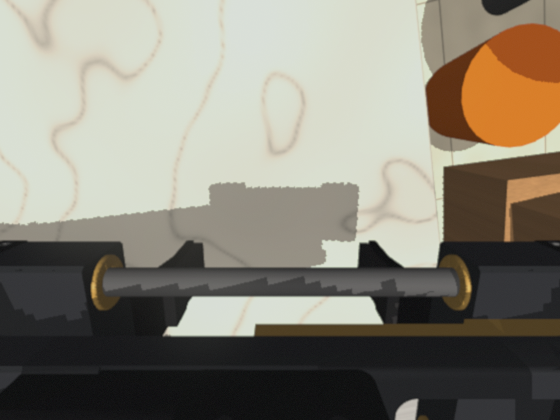

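```bash
cat > h.py <<'E'
import numpy as np, cv2
def load(n):
    d=np.load(n); return d["color"],d["intrinsics"],d["view"]
def ray(K,V,u,v):
    R,t=V[:3,:3],V[:3,3]; o=-R.T@t
    d=R.T@np.linalg.inv(K)@np.array([u,v,1.]); return o,d
def atz(K,V,u,v,z):
    o,d=ray(K,V,u,v); return o+d*(z-o[2])/d[2]
def proj(K,V,P):
    P=np.atleast_2d(P); c=P@V[:3,:3].T+V[:3,3]; p=c@K.T; return p[:,:2]/p[:,2:]
def crop(img,x0,y0,w,h,s,out):
    c=cv2.resize(img[y0:y0+h,x0:x0+w],None,fx=s,fy=s,interpolation=cv2.INTER_CUBIC); cv2.imwrite(out,c)
def tri(obs):
    # list of (K,V,u,v)
    A=np.zeros((3,3));b=np.zeros(3)
    for K,V,u,v in obs:
        o,d=ray(K,V,u,v); d/=np.linalg.norm(d); M=np.eye(3)-np.outer(d,d); A+=M;b+=M@o
    return np.linalg.solve(A,b)
E
python3 - <<'E'
from h import *
t,_,_=load("pics/a_top.npz"); s,_,_=load("pics/a_scene.npz")
crop(t,240,175,60,60,10,"pics/c_trot.png"); crop(t,340,180,70,80,7,"pics/c_tcr.png"); crop(t,160,160,75,80,7,"pics/c_tmill.png")
crop(s,255,210,70,45,10,"pics/c_srot.png"); crop(s,175,240,90,70,8,"pics/c_scr.png"); crop(s,285,165,80,60,8,"pics/c_smill.png")
E
```

```text
(no output)
```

View pics/c_trot.png

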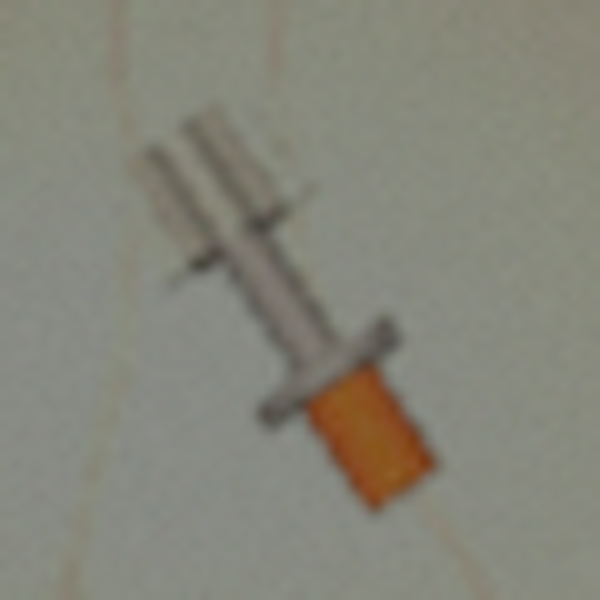

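View pics/c_tcr.png

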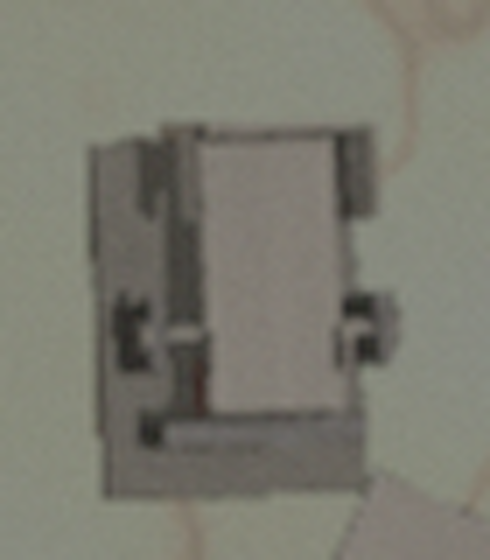

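View pics/c_tmill.png

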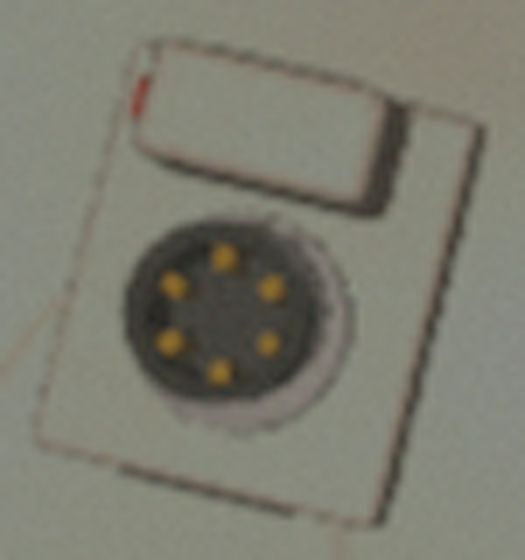

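View pics/c_scr.png

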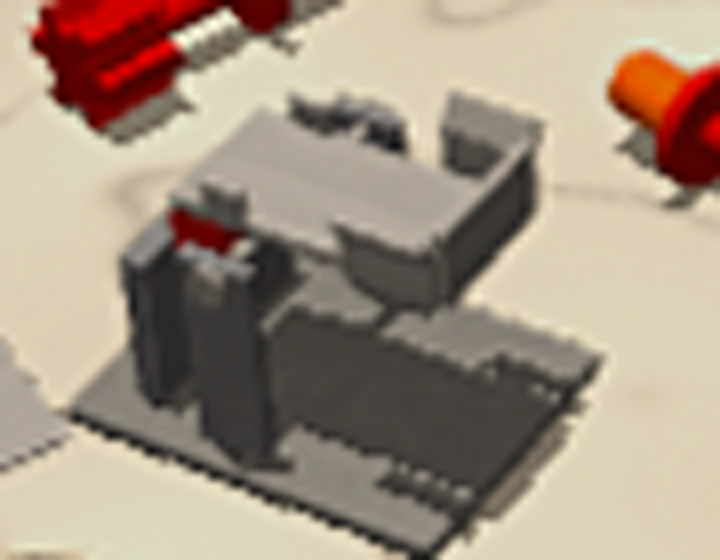

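View pics/c_smill.png

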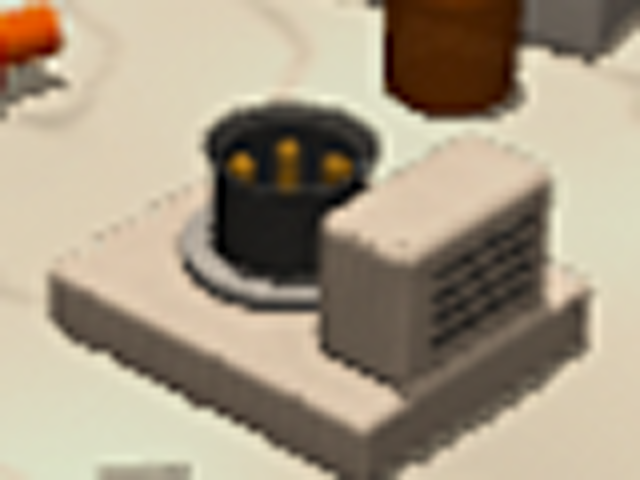

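View pics/c_srot.png

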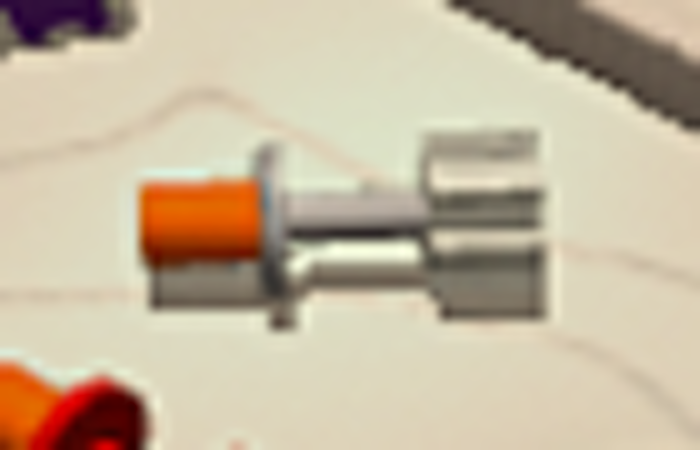

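Run:
```python
from h import *
np.set_printoptions(precision=4,suppress=True)
t,K,V=load("pics/a_top.npz"); s,Ks,Vs=load("pics/a_scene.npz"); w,Kw,Vw=load("pics/a_wrist.npz")
print("cam top",-V[:3,:3].T@V[:3,3])
cw=-Vw[:3,:3].T@Vw[:3,3]; print("cam wrist",cw)
T=np.array([[.21999,-.00023,-.9755],[.9755,-.00139,.21999],[-.0014,-1,0]]); p=np.array([.13744,.60934,.24377])
print("cam in tool",T.T@(cw-p)); print("cam axes in tool",T.T@Vw[:3,:3].T)
def o(x0,y0,sc,u,v): return (x0+u/sc-.5+.5/sc, y0+v/sc-.5+.5/sc)
# rotor: knob end top, flange pts, drum end
R=lambda u,v:o(240,175,10,u,v)
knob=[atz(K,V,*R(u,v),0.027) for u,v in [(312,400),(382,365),(435,465),(378,510)]]
print("knob corners",np.array(knob))
fl=[atz(K,V,*R(u,v),0.027) for u,v in [(272,410),(388,335)]]; print("flange",np.array(fl), np.linalg.norm(fl[0]-fl[1]))
ft=[atz(K,V,*R(u,v),0.051) for u,v in [(147,158),(205,115)]]; print("foot teeth",np.array(ft))
M=lambda u,v:o(160,160,7,u,v)
br=np.array([atz(K,V,*M(u,v),0.081) for u,v in [(223,257),(272,288),(267,344),(220,373),(170,342),(173,286)]]); print("brass",br, br.mean(0))
d=br-br.mean(0); print(np.linalg.norm(d[:,:2],axis=1), np.degrees(np.arctan2(d[:,1],d[:,0]))%60)
C=lambda u,v:o(340,180,7,u,v)
b=np.array([atz(K,V,*C(u,v),0.006) for u,v in [(92,145),(105,495),(365,490)]]); print("base",b)
tr=np.array([atz(K,V,*C(u,v),0.106) for u,v in [(200,135),(330,135),(210,413),(348,410)]]); print("tray bed",tr)
pv=np.array([atz(K,V,*C(u,v),0.104) for u,v in [(135,333),(370,330)]]); print("cheeks",pv)
```

```text
cam top [ 0.4502 -0.0172  1.4577]
cam wrist [0.0702 0.6255 0.384 ]
cam in tool [ 0.0008 -0.1402  0.0692]
cam axes in tool [[ 1.     -0.0007 -0.0006]
 [ 0.0004 -0.2559  0.9667]
 [-0.0008 -0.9667 -0.2559]]
knob corners [[ 0.54    0.0252  0.027 ]
 [ 0.5515  0.0021  0.027 ]
 [ 0.5184 -0.0153  0.027 ]
 [ 0.5036  0.0035  0.027 ]]
flange [[0.5367 0.0385 0.027 ]
 [0.5615 0.0001 0.027 ]] 0.04568747343989723
foot teeth [[0.6179 0.0783 0.051 ]
 [0.6319 0.0594 0.051 ]]
brass [[0.596  0.2775 0.081 ]
 [0.5817 0.2548 0.081 ]
 [0.556  0.2569 0.081 ]
 [0.5429 0.2782 0.081 ]
 [0.5571 0.3013 0.081 ]
 [0.5828 0.3002 0.081 ]] [0.5694 0.2781 0.081 ]
[0.0266 0.0263 0.0251 0.0266 0.0262 0.0258] [58.5265 57.7792 57.8659 59.8593 58.0112 58.8209]
base [[ 0.5884 -0.2491  0.006 ]
 [ 0.4214 -0.2528  0.006 ]
 [ 0.4235 -0.3759  0.006 ]]
tray bed [[ 0.5831 -0.2812  0.106 ]
 [ 0.5829 -0.3389  0.106 ]
 [ 0.4594 -0.2835  0.106 ]
 [ 0.4606 -0.3444  0.106 ]]
cheeks [[ 0.495  -0.2513  0.104 ]
 [ 0.4961 -0.3554  0.104 ]]
```

```bash
cat >> h.py <<'E'
def Rdown(zdeg):
    a=np.radians(zdeg); z=np.array([np.cos(a),np.sin(a),0]); y=np.array([0,0,-1.]); x=np.cross(y,z)
    return np.column_stack([x,y,z])
def snap(n,tag):
    from cell import grab_frame
    f=grab_frame(n); cv2.imwrite(f"pics/{tag}.png",f["color"]); np.savez(f"pics/{tag}.npz",**f)
E
python3 - <<'E'
from cell import *
from h import *
np.set_printoptions(precision=2,suppress=True)
R=Rdown(33.2); z=R[:,2]; print(R)
p1=np.array([.569,.278,.22])-.068*z; p2=np.array([.575,.036,.22])-.06*z
for p in (p1,p2,np.array([.575,.036,.03])): print(ik(p,R))
movep(p1,R); print(observe()["clock"]); snap("wrist","b_mill")
movep(p2,R); print(observe()["clock"]); snap("wrist","b_rot"); print(observe()["eef_pos"])
E
```

```text
[[ 0.55  0.    0.84]
 [-0.84  0.    0.55]
 [ 0.   -1.    0.  ]]
[-53.2   12.84  27.22  96.23  -6.12  72.41 -81.51]
[-44.41   7.88  42.96 102.72  -5.65  71.57 -56.73]
[-39.96  30.24  39.59 105.02 -23.62  53.22 -46.55]
2.0583
3.05
[0.53 0.01 0.22]
```

View pics/b_mill.png

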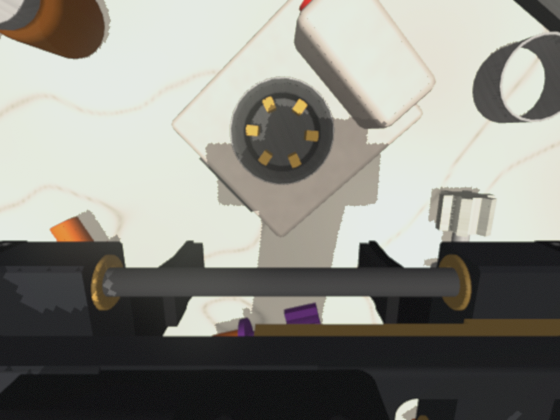

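View pics/b_rot.png

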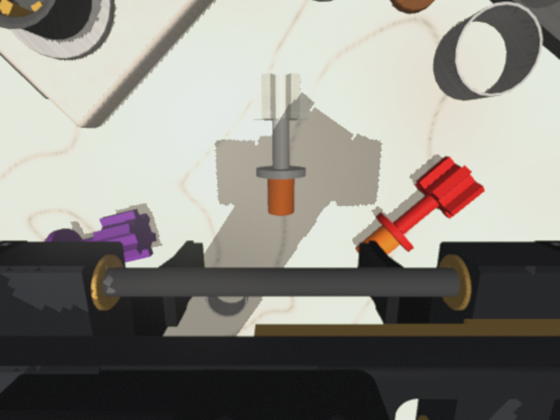

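Run:
```python
from h import *
t,_,_=load("pics/b_mill.npz"); s,_,_=load("pics/b_rot.npz")
crop(t,222,68,120,124,5,"pics/c_bm.png"); crop(s,235,60,90,165,3.6,"pics/c_br.png")
```

```text
(no output)
```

View pics/c_bm.png

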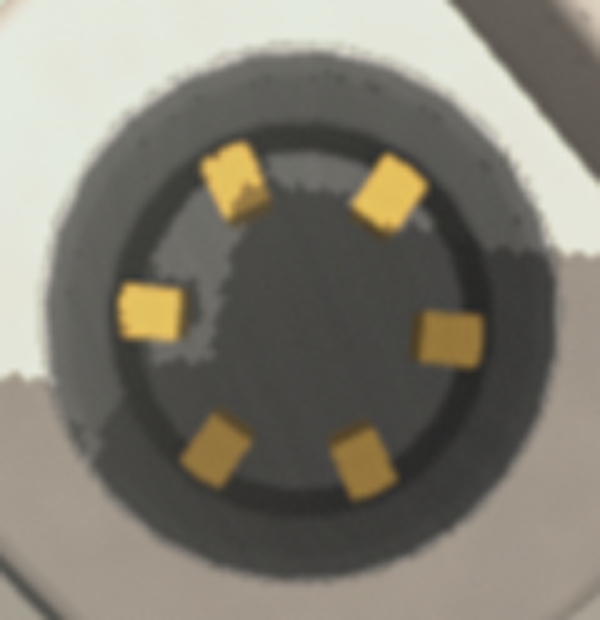

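View pics/c_br.png

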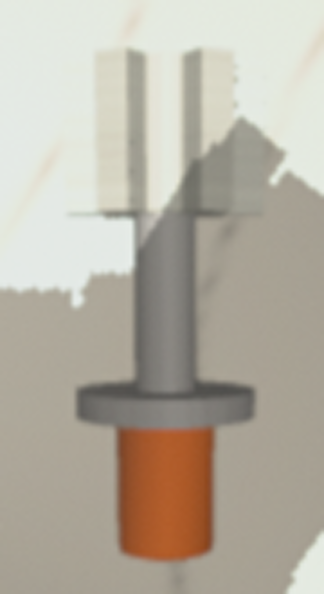

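Run:
```python
from h import *
np.set_printoptions(precision=4,suppress=True)
def o(x0,y0,sc,u,v): return (x0+u/sc-.5+.5/sc, y0+v/sc-.5+.5/sc)
_,K,V=load("pics/b_mill.npz")
px=[(390,190),(453,337),(366,465),(215,455),(151,312),(233,177)]
b=np.array([atz(K,V,*o(222,68,5,*p),.081) for p in px]); c=b.mean(0); d=b-c
print("cup",c,np.linalg.norm(d[:,:2],axis=1),np.degrees(np.arctan2(d[:,1],d[:,0]))%60)
rim=np.array([atz(K,V,*o(222,68,5,*p),.097) for p in [(45,315),(556,315),(300,45),(300,580)]]);print("rim",rim, (rim[0]+rim[1])/2,(rim[2]+rim[3])/2, np.linalg.norm(rim[0]-rim[1]),np.linalg.norm(rim[2]-rim[3]))
_,K,V=load("pics/b_rot.npz")
q=lambda u,v,z:atz(K,V,*o(235,60,3.6,u,v),z)
kn=(q(119,500,.027)+q(213,500,.027))/2; fl=(q(77,390,.027)+q(254,390,.027))/2; sh=(q(136,300,.027)+q(196,300,.027))/2
dr=(q(138,52,.051)+q(195,52,.051))/2
dr2=q(165,50,.051)
fl_top=q(166,382,.027) # far face of flange edges at axis height
print(kn,fl,sh,dr, "flange w",np.linalg.norm(q(77,390,.027)-q(254,390,.027)))
for a,bb in ((dr,kn),(dr,fl),(sh,kn)): print(np.degrees(np.arctan2(a[1]-bb[1],a[0]-bb[0])))
# along-axis: foot top corner z .051 row 50 ; knob end row 552 z~.04; flange/knob junction
r=-np.array([np.cos(np.radians(33.2)),np.sin(np.radians(33.2)),0])
for name,u,v,z,x in [("foot",165,50,.047,-60),("drumend",165,213,.043,-20),("flange far edge",78,392,.027,30),("flange far edgeR",254,392,.027,30),("knobend",165,555,.027,81),("flange near top",165,424,.027,38)]:
    P=q(u,v,z); print(name, P, "origin est along r", P[:2]@r[:2]-x/1000)
```

```text
cup [0.5701 0.2792 0.081 ] [0.027  0.0267 0.0269 0.0273 0.0263 0.0271] [59.1269 58.8215 58.8176 58.9474 58.6224 58.8932]
rim [[0.5482 0.3154 0.097 ]
 [0.5944 0.2451 0.097 ]
 [0.6057 0.303  0.097 ]
 [0.5345 0.2561 0.097 ]] [0.5713 0.2802 0.097 ] [0.5701 0.2795 0.097 ] 0.08417881544424899 0.08526119113374889
[0.5239 0.0045 0.027 ] [0.5519 0.023  0.027 ] [0.5739 0.0373 0.027 ] [0.6267 0.0718 0.051 ] flange w 0.052851174227671376
33.245491907361696
33.13040338265462
33.298012382961105
foot [0.6274 0.0728 0.047 ] origin est along r -0.504882060745117
drumend [0.5936 0.0506 0.043 ] origin est along r -0.5043888794214048
flange far edge [0.537  0.0445 0.027 ] origin est along r -0.5037501408283118
flange far edgeR [0.5659 0.0006 0.027 ] origin est along r -0.5038333544094773
knobend [ 0.5092 -0.0049  0.027 ] origin est along r -0.5043852762184391
flange near top [0.5433 0.0175 0.027 ] origin est along r -0.5021941972481947
```

Run:
```python
from cell import *
from h import *
np.set_printoptions(precision=4,suppress=True)
R=Rdown(2); z=R[:,2]
p=np.array([.517,-.312,.30])-.075*z
print(ik(p,R)); movep(p,R); snap("wrist","b_cr"); print(observe()["clock"])
p=np.array([.517,-.25,.30])-.075*z
movep(p,R); snap("wrist","b_cr2"); print(observe()["clock"])
```

```text
[-23.9254  10.5381  62.6     93.8107  -9.4515  81.4126 -48.3016]
4.425
4.85
```

View pics/b_cr.png

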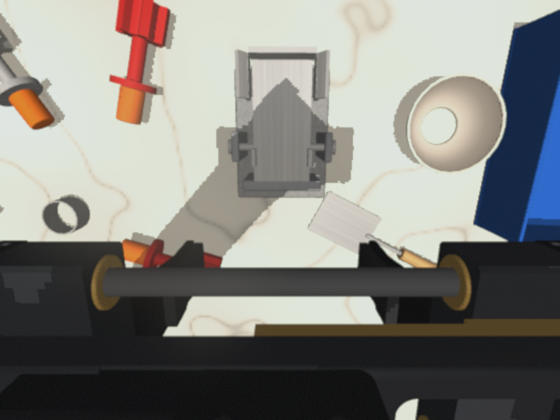

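View pics/b_cr2.png

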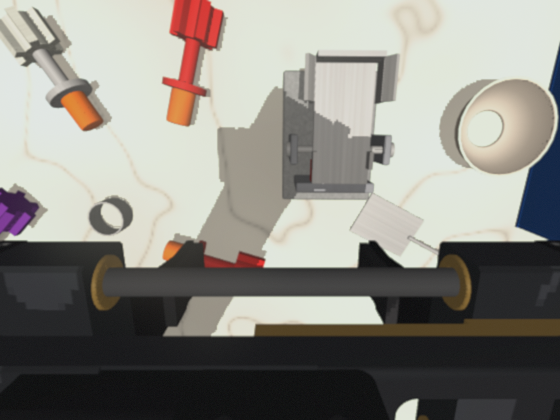

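Run:
```python
from h import *
t,_,_=load("pics/b_cr.npz")
crop(t,210,35,150,170,3.5,"pics/c_bcr.png")
t,_,_=load("pics/b_cr2.npz")
crop(t,270,40,140,170,3.5,"pics/c_bcr2.png")
```

```text
(no output)
```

View pics/c_bcr.png

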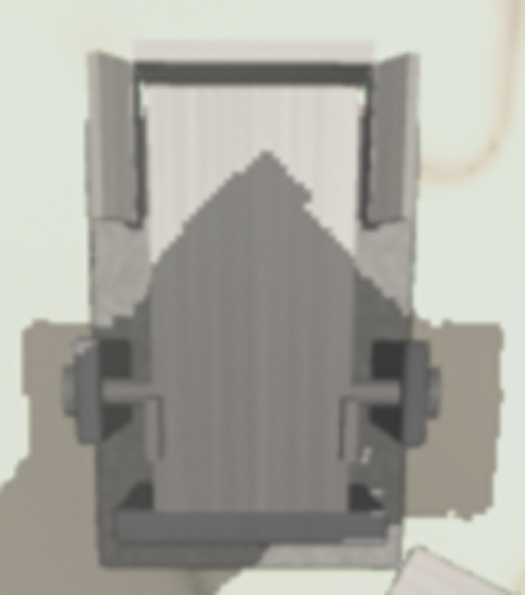

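View pics/c_bcr2.png

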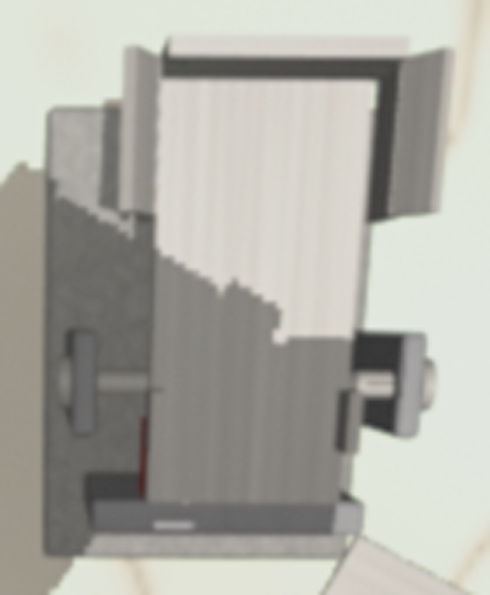

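Run:
```python
from h import *
np.set_printoptions(precision=4,suppress=True)
def o(x0,y0,sc,u,v): return (x0+u/sc-.5+.5/sc, y0+v/sc-.5+.5/sc)
def pr(n,*a): print(n,*[x for x in a])
for f,x0,y0,pts in (("b_cr",210,35,dict(axL=(115,390,.095),axR=(385,392,.095),chL=(78,392,.104),chR=(427,392,.104),plL=(140,86,.106),plR=(365,86,.106),topL=(135,64,.134),topR=(372,66,.134),wL=(97,52,.134),wR=(412,55,.134),w2L=(100,215,.134),w2R=(400,222,.134),bL=(155,480,.106),bR=(352,480,.106),b0=(88,125,.006),b1=(102,567,.006),b2=(400,567,.006),fcL=(148,397,.119),fcR=(357,397,.119),fcL2=(148,459,.119),fcR2=(357,459,.119))),
  ("b_cr2",270,40,dict(axL=(125,382,.095),axR=(375,383,.095),chL=(72,382,.104),chR=(419,382,.104),plL=(160,80,.106),plR=(375,80,.106),topL=(163,57,.134),topR=(407,58,.134),bL=(148,480,.106),bR=(340,480,.106),b0=(48,108,.006),b1=(46,555,.006)))):
    _,K,V=load(f"pics/{f}.npz")
    P={k:atz(K,V,*o(x0,y0,3.5,a,b),z) for k,(a,b,z) in pts.items()}
    print(f)
    for k in P: print(k,P[k])
    for a,b in (("axL","axR"),("chL","chR"),("plL","plR"),("topL","topR"),("bL","bR")): print("mid",a,(P[a]+P[b])/2, "w",np.linalg.norm(P[a]-P[b]),"normal ang",np.degrees(np.arctan2(P[b][0]-P[a][0],-(P[b][1]-P[a][1]))))
```

```text
b_cr
axL [ 0.496  -0.2686  0.095 ]
axR [ 0.4986 -0.3528  0.095 ]
chL [ 0.4955 -0.2584  0.104 ]
chR [ 0.4994 -0.3645  0.104 ]
plL [ 0.5808 -0.2764  0.106 ]
plR [ 0.5832 -0.3399  0.106 ]
topL [ 0.5803 -0.2779  0.134 ]
topR [ 0.5821 -0.3389  0.134 ]
wL [ 0.5827 -0.2681  0.134 ]
wR [ 0.5851 -0.349   0.134 ]
w2L [ 0.5434 -0.269   0.134 ]
w2R [ 0.5446 -0.3488  0.134 ]
bL [ 0.4698 -0.2824  0.106 ]
bR [ 0.4721 -0.3431  0.106 ]
b0 [ 0.5871 -0.2474  0.006 ]
b1 [ 0.4204 -0.2531  0.006 ]
b2 [ 0.425 -0.375  0.006]
fcL [ 0.4956 -0.281   0.119 ]
fcR [ 0.4979 -0.3418  0.119 ]
fcL2 [ 0.4777 -0.2813  0.119 ]
fcR2 [ 0.48   -0.3429  0.119 ]
mid axL [ 0.4973 -0.3107  0.095 ] w 0.08427753525214397 normal ang 1.7310153891012232
mid chL [ 0.4974 -0.3114  0.104 ] w 0.10611280794242847 normal ang 2.146407159209629
mid plL [ 0.582  -0.3082  0.106 ] w 0.06350567550063262 normal ang 2.145972000814096
mid topL [ 0.5812 -0.3084  0.134 ] w 0.06100350874618016 normal ang 1.705911101449335
mid bL [ 0.471  -0.3127  0.106 ] w 0.06077835930393137 normal ang 2.14654395142062
b_cr2
axL [ 0.4958 -0.2745  0.095 ]
axR [ 0.4986 -0.3528  0.095 ]
chL [ 0.4957 -0.2576  0.104 ]
chR [ 0.4998 -0.3634  0.104 ]
plL [ 0.5806 -0.2785  0.106 ]
plR [ 0.583  -0.3394  0.106 ]
topL [ 0.5804 -0.2763  0.134 ]
topR [ 0.5827 -0.3393  0.134 ]
bL [ 0.4669 -0.2825  0.106 ]
bR [ 0.4693 -0.342   0.106 ]
b0 [ 0.5897 -0.2471  0.006 ]
b1 [ 0.4206 -0.2534  0.006 ]
mid axL [ 0.4972 -0.3136  0.095 ] w 0.07830599377156848 normal ang 2.0439472931132525
mid chL [ 0.4978 -0.3105  0.104 ] w 0.10582119122381455 normal ang 2.268681439672219
mid plL [ 0.5818 -0.309   0.106 ] w 0.06093018074215143 normal ang 2.25966084340657
mid topL [ 0.5815 -0.3078  0.134 ] w 0.06306085656964541 normal ang 2.044826172147893
mid bL [ 0.4681 -0.3123  0.106 ] w 0.059550246344159376 normal ang 2.2718850583410313
```

Run:
```python
from cell import *
from h import *
np.set_printoptions(precision=4,suppress=True)
R=Rdown(33.2); p=np.array([.5768,.0392,.032])
movep(p+[0,0,.12],R)
print(move_linear(p,rate=.12,f_stop=8), observe()["eef_pos"],observe()["clock"])
set_gripper(0.0); print(observe()["grip_width"]*87)
move_linear(p+[0,0,.19],rate=.2); o=observe(); print(o["eef_pos"],o["ft_force"],o["wrist_torque"],o["grip_width"]*87,o["clock"])
snap("wrist","d_w"); snap("scene","d_s")
```

```text
False [0.5774 0.0392 0.0328] 7.3333
17.038864389541665
[0.5761 0.0392 0.2208] [-0.3635 -0.8472 -3.7264] [-0.1316  0.2337 -0.0071] 17.282411290110726 9.5667
```

View pics/d_w.png

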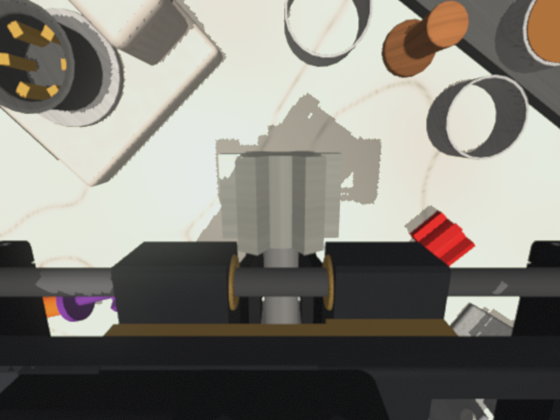

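View pics/d_s.png

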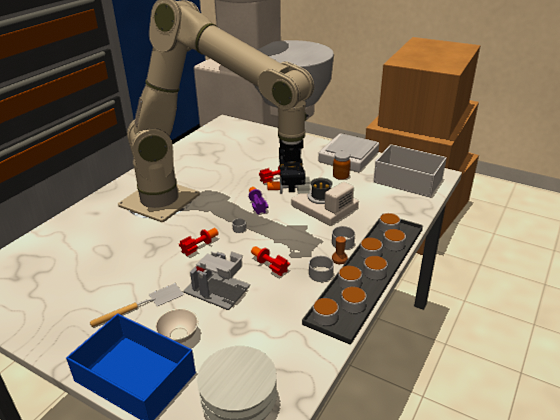

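Run:
```python
from h import *
np.set_printoptions(precision=1,suppress=True)
im,K,V=load("pics/d_w.npz")
R=Rdown(33.2); c=np.array([.5768,.0392,.2208-.005]); c[0]-=.0007
for tilt in (-6,-3,0,3,6):
    a=np.radians(tilt); f=R[:,2]*np.cos(a)+np.array([0,0,1])*np.sin(a); up=-R[:,2]*np.sin(a)+np.array([0,0,1])*np.cos(a)
    pts=[c+.06*f+up*h+R[:,0]*x for h,x in ((.0242,-.014),(.0242,.014),(.019,0))]+[c+.02*f+up*h+R[:,0]*x for h,x in ((.0242,-.014),(.0242,.014),(.019,0))]
    print(tilt,proj(K,V,np.array(pts)).ravel())
crop(im,215,140,130,120,5,"pics/c_dw.png")
```

```text
-6 [246.5 152.3 315.5 152.3 281.  152.8 248.1 248.1 314.  248.  281.  244.9]
-3 [245.7 155.5 316.4 155.4 281.  155.1 248.  251.7 314.2 251.6 281.1 247.8]
0 [244.9 159.2 317.2 159.2 281.  158.  247.8 255.4 314.4 255.4 281.1 250.7]
3 [244.1 163.6 318.  163.5 281.  161.5 247.6 259.2 314.5 259.2 281.1 253.8]
6 [243.2 168.5 318.9 168.5 281.  165.5 247.5 263.1 314.7 263.1 281.1 257. ]
```

View pics/c_dw.png

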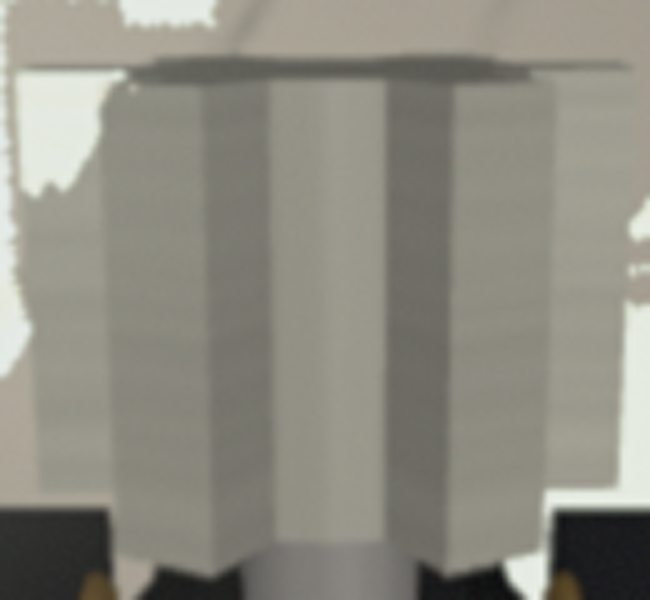

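Run:
```python
from cell import *
from h import *
from scipy.spatial.transform import Rotation as Ro
np.set_printoptions(precision=4,suppress=True)
R0=Rdown(2.1); 
for s in (1,-1):
    R=Ro.from_rotvec(s*np.radians(2.3)*R0[:,0]).as_matrix()@R0
    if R[2,2]>0: break
print(R)
seat=np.array([.5170,-.3105,.133])
p=seat+[0,0,.005]; 
print(ik(p+[0,0,.1],R))
movep(p+[0,0,.1],R)
move_linear(p+[0,0,.018],rate=.15)
wait(.1); o=observe(); print(o["eef_pos"],o["ft_force"],o["clock"])
snap("wrist","e_w"); snap("scene","e_s")
```

```text
[[ 0.0366  0.0401  0.9985]
 [-0.9993  0.0015  0.0366]
 [-0.     -0.9992  0.0401]]
[-25.0265  29.7606  72.0229  92.1674 -30.583   77.8874 -37.2355]
[ 0.5175 -0.3109  0.1572] [-0.0504  0.3783 -3.2361] 11.8
```

View pics/e_w.png

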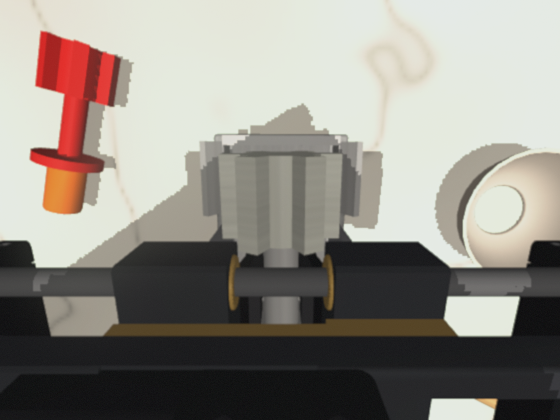

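Run:
```python
from h import *
t,_,_=load("pics/e_s.npz")
crop(t,165,205,120,105,5,"pics/c_es.png")
```

```text
(no output)
```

View pics/c_es.png

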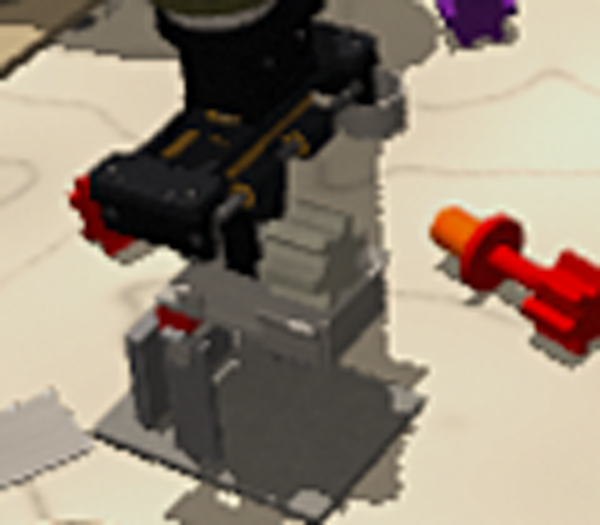

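Run:
```python
from cell import *
from h import *
np.set_printoptions(precision=4,suppress=True)
f=np.array([np.cos(np.radians(2.1)),np.sin(np.radians(2.1)),0]); zz=np.array([0,0,1.])
piv=np.array([.4972,-.3111,.095])
ax=-f*np.sin(np.radians(20))+zz*np.cos(np.radians(20))
org=piv+f*.0442+zz*(.0845-.095); knob=org+ax*.06; print("knob",knob,"tip",org+ax*.081,"foot",org-.06*ax)
y=-ax; x=Rdown(2.1)[:,0]; z=np.cross(x,y); Rk=np.column_stack([x,y,z]); print(Rk)
for s in (1,-1):
    Rs=Rk*np.array([s,1,s])
    for d in (.003,.053,.10): print(s,d,ik(knob+ax*d,Rs))
pu=np.array([.5702,.2794,.0])
for a in (28.9-120,28.9-60,28.9,28.9+60,28.9+120,28.9+180):
    Ru=Rdown(a+90) # tool z angle = x angle+90
    print(a,Ru[:,0],ik(pu+[0,0,.174],Ru),ik(pu+[0,0,.26],Ru))
```

```text
knob [ 0.5209 -0.3102  0.1409] tip [ 0.5137 -0.3105  0.1606] foot [ 0.5619 -0.3087  0.0281]
[[ 0.0366  0.3418  0.9391]
 [-0.9993  0.0125  0.0344]
 [ 0.     -0.9397  0.342 ]]
1 0.003 [-23.8863  21.6581  67.167  111.086  -43.3897  52.1474 -23.7188]
1 0.053 [-30.9423  15.2833  74.1758 110.1792 -35.0689  55.1235 -29.2498]
1 0.1 [-29.1371   2.0996  66.6399 108.5286 -17.4871  56.1105 -42.7241]
-1 0.003 [ 91.2293  27.3907 -70.2817 105.938   21.903   47.5292 106.8668]
-1 0.053 [ 94.6909  19.396  -69.8414 104.9326  10.4056  50.8671 115.5179]
-1 0.1 [ 99.2862  12.8892 -70.5976 103.3532   1.6897  55.3049 122.317 ]
-91.1 [-0.0192 -0.9998 -0.    ] [-75.9308  39.333   68.0467  89.8502 -37.214   76.4123 -94.44  ] [ -67.1781   26.0708   51.4847   82.9865  -20.3937   80.6799 -106.3743]
-31.1 [ 0.8563 -0.5165  0.    ] [-71.8761  33.9448  59.2268  89.6831 -29.9954  73.6739 -39.4308] [-72.1177  29.6424  60.4525  83.21   -25.754   81.9849 -42.4828]
28.9 [0.8755 0.4833 0.    ] [-66.0214  29.4611  49.0399  89.4175 -23.0254  71.7271  15.5554] [-70.1002  27.9624  56.5951  83.1211 -23.3247  81.3439  15.7651]
88.9 [0.0192 0.9998 0.    ] [-59.4763  26.4669  39.0959  89.0908 -17.3325  70.6316  71.3649] [-65.9839  25.4321  49.5112  82.9296 -19.3401  80.4705  72.8507]
148.9 [-0.8563  0.5165  0.    ] [ 11.835   35.8043 -60.3089  84.9142  31.3715  77.4826  98.316 ] [ 11.0383  31.4879 -60.3146  78.4081  27.0845  85.2939 101.298 ]
208.9 [-0.8755 -0.4833 -0.    ] [ 19.6494  48.8896 -80.223   84.555   48.0796  86.2745 149.0958] None
```

Run:
```python
from cell import *
from h import *
np.set_printoptions(precision=4,suppress=True)
p=np.array([.5170,-.3105,.1388])
print(move_linear(p,rate=.05,f_stop=3)); o=observe(); print(o["eef_pos"],o["ft_force"],o["clock"])
set_gripper(1.0); print(observe()["clock"])
move_linear(p+[0,0,.13],rate=.3); print(observe()["clock"])
snap("scene","f_s0"); wait(1.0); snap("scene","f_s1"); snap("wrist","f_w1"); print(observe()["clock"])
```

```text
True
[ 0.5172 -0.3102  0.1379] [ 0.3107 -0.4373  4.2887] 12.2917
13.6
14.1833
15.3333
```

Run:
```python
from h import *
a=load("pics/f_s0.npz")[0][205:310,165:285]; b=load("pics/f_s1.npz")[0][205:310,165:285]
cv2.imwrite("pics/c_fs.png",cv2.resize(np.hstack([a,b]),None,fx=3.3,fy=3.3,interpolation=cv2.INTER_CUBIC))
```

```text
(no output)
```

View pics/c_fs.png

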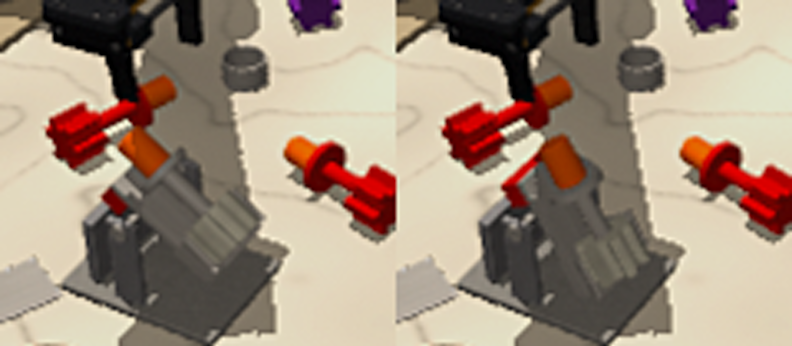

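View pics/f_w1.png

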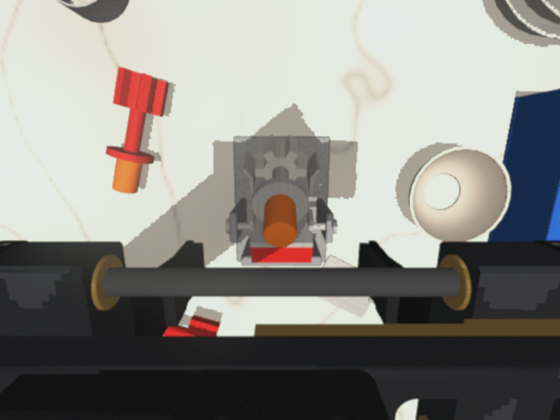

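```bash
cat >> h.py <<'E'
f=np.array([np.cos(np.radians(2.1)),np.sin(np.radians(2.1)),0]); zz=np.array([0,0,1.])
piv=np.array([.4972,-.3111,.095])
ax=-f*np.sin(np.radians(20))+zz*np.cos(np.radians(20))
org=piv+f*.0442+zz*(.0845-.095); knob=org+ax*.06
_x=Rdown(2.1)[:,0]; Rk=np.column_stack([_x,-ax,np.cross(_x,-ax)])
E
python3 - <<'E'
from cell import *
from h import *
np.set_printoptions(precision=4,suppress=True)
movep(knob+ax*.12,Rk); print(observe()["clock"]); wait(.6)
o=observe(); print(o["clock"],o["eef_pos"],knob+ax*.12)
snap("wrist","g_w"); snap("scene","g_s");snap("top","g_t")
a=load("pics/g_s.npz")[0][205:310,165:285]
cv2.imwrite("pics/c_gs.png",cv2.resize(a,None,fx=5,fy=5,interpolation=cv2.INTER_CUBIC))
E
```

```text
16.1167
16.7167 [ 0.4799 -0.3118  0.2537] [ 0.4798 -0.3117  0.2536]
```

View pics/c_gs.png

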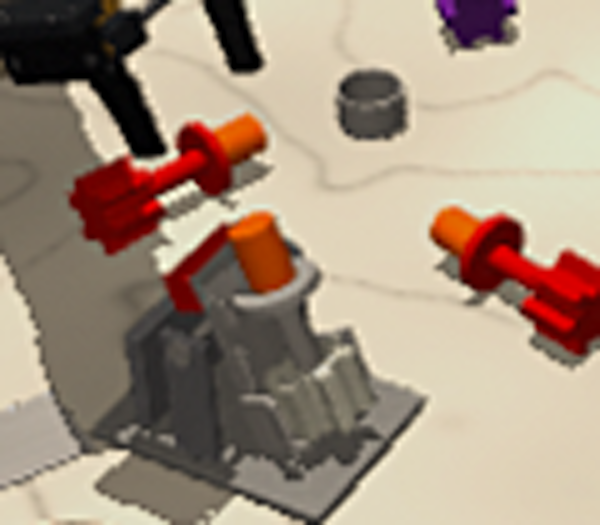

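View pics/g_w.png

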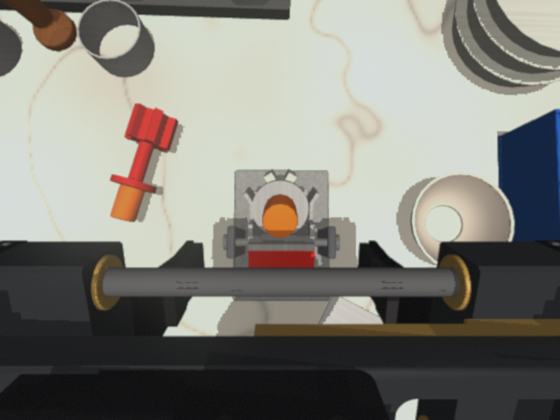

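Run:
```python
from h import *
u=_x=Rdown(2.1)[:,0]; v=np.cross(ax,u)
for n,x0,y0,w,h in (("g_w",225,160,110,110),("g_s",200,235,60,70)):
    im,K,V=load(f"pics/{n}.npz"); S=5 if n=="g_w" else 7
    c=cv2.resize(im[y0:y0+h,x0:x0+w],None,fx=S,fy=S,interpolation=cv2.INTER_CUBIC)
    for d,r in ((.081,.015),(.039,.015),(.038,.02675)):
        th=np.linspace(0,2*np.pi,60)
        P=org+ax*d+r*(np.outer(np.cos(th),u)+np.outer(np.sin(th),v))
        p=((proj(K,V,P)-[x0,y0]+.5)*S-.5).astype(int)
        cv2.polylines(c,[p.reshape(-1,1,2)],True,(0,255,0),1)
    cv2.imwrite(f"pics/o_{n}.png",c)
```

```text
(no output)
```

View pics/o_g_w.png

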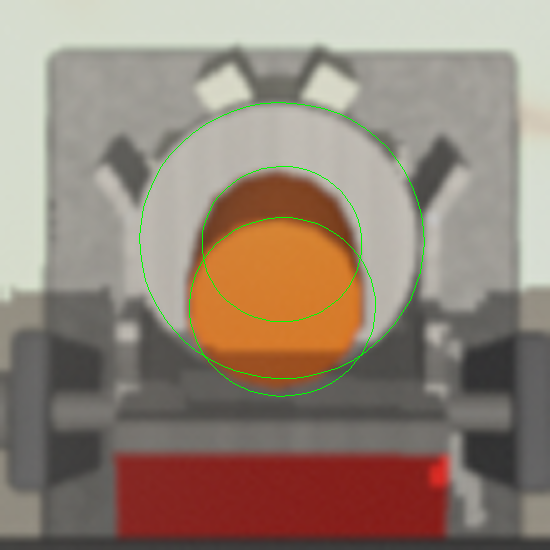

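View pics/o_g_s.png

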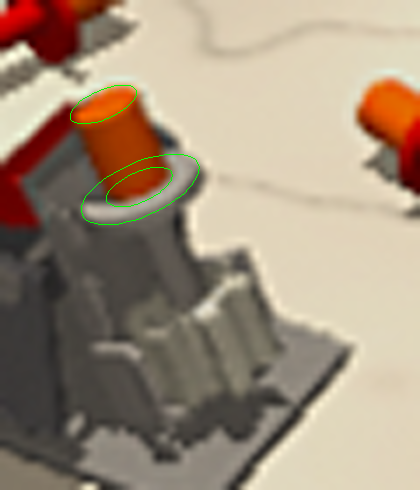

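Run:
```python
from cell import *
from h import *
np.set_printoptions(precision=4,suppress=True)
k=knob+ax*.006+[0,.0008,0]
print(move_linear(k,rate=.12,f_stop=10)); print(observe()["eef_pos"],k,observe()["clock"])
set_gripper(0.0); o=observe(); print(o["grip_width"]*87,o["ft_force"],o["wrist_torque"],o["clock"])
move_linear(k+ax*.14,rate=.12); o=observe(); print(o["eef_pos"],o["grip_width"]*87,o["ft_force"],o["wrist_torque"],o["clock"])
snap("scene","h_s"); snap("wrist","h_w")
R=Rdown(-31.1+90)
for p in ([.5702,.2794,.31],[.5702,.2794,.174],[.48,-.30,.31]): print(ik(p,R), ik(p,Rdown(2.1)))
```

```text
False
[ 0.5189 -0.3098  0.1473] [ 0.5188 -0.3095  0.1465] 17.9667
29.489496521732537 [ 0.4417 -0.3231 -0.5473] [-0.1597  0.5507 -0.0782] 18.9417
[ 0.4706 -0.3112  0.2772] 29.312275241212017 [-0.1882  0.3054 -3.5796] [-0.0679  0.9576  0.0073] 20.2583
[-45.0511  19.2466  19.8196  77.0566  -6.4438  84.7927 -56.7722] [ -31.299    18.8525    1.4258   76.1924   -0.4625   84.9606 -117.8091]
[-45.9022  23.4053  20.4222  88.3342  -8.4937  69.792  -55.1838] [ -32.1708   22.6604    2.5136   87.4981   -1.0312   69.8641 -117.3959]
[-22.6197  15.0356  60.9003  89.4031 -13.1921  83.3332   7.8835] [-29.0575  19.8405  72.081   89.5913 -18.9348  84.3925 -44.0087]
```

View pics/h_s.png

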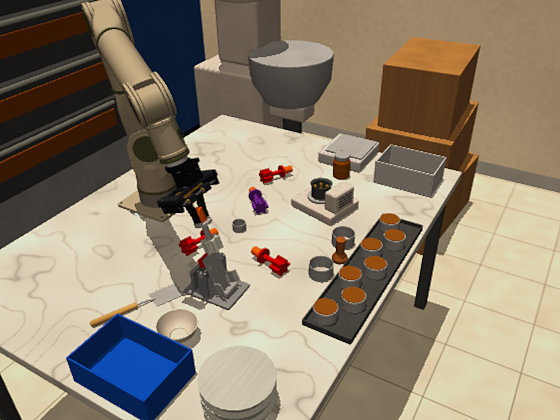

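View pics/h_w.png

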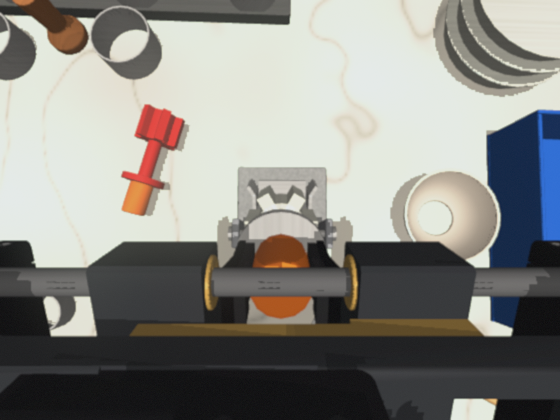

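```bash
python3 - <<'E'
from cell import *
from h import *
np.set_printoptions(precision=4,suppress=True)
R=Rdown(-31.1+90)
movep([.48,-.30,.315],Rdown(2.1)); print(observe()["clock"])
movep([.5702,.2794,.27],R); wait(.2); o=observe(); print(o["eef_pos"],o["ft_force"],o["wrist_torque"],o["clock"])
snap("scene","i_s"); snap("wrist","i_w"); snap("top","i_t")
E
python3 - <<'E'
from h import *
c=np.array([.5702,.2794,0]); x=np.array([np.cos(np.radians(-31.1)),np.sin(np.radians(-31.1)),0]); y=np.cross(zz,x)
for n,x0,y0,w,h,S in (("i_w",200,120,160,140,5),("i_s",285,120,80,105,6)):
    im,K,V=load(f"pics/{n}.npz")
    I=cv2.resize(im[y0:y0+h,x0:x0+w],None,fx=S,fy=S,interpolation=cv2.INTER_CUBIC)
    foot=.27-.126
    for z,r in ((foot,.019),(foot,.028),(foot+.09,.02675),(foot+.098,.02675),(.051,.0215),(.097,.042)):
        th=np.linspace(0,2*np.pi,60); P=c+[0,0,z]+r*(np.outer(np.cos(th),x)+np.outer(np.sin(th),y))
        cv2.polylines(I,[((proj(K,V,P)-[x0,y0]+.5)*S-.5).astype(int).reshape(-1,1,2)],True,(0,255,0),1)
    for k in range(6):
        a=np.radians(60*k); d=x*np.cos(a)+y*np.sin(a); e=np.cross(zz,d)
        P=np.array([c+[0,0,foot]+d*.028+e*s+zz*t for s,t in ((-.005,0),(.005,0),(.005,.04),(-.005,.04))])
        cv2.polylines(I,[((proj(K,V,P)-[x0,y0]+.5)*S-.5).astype(int).reshape(-1,1,2)],True,(255,0,255),1)
    cv2.imwrite(f"pics/o_{n}.png",I)
E
```

```text
21.0667
[0.5705 0.2786 0.2702] [-0.4716 -0.0204 -4.0586] [-0.0862  0.1109 -0.0091] 23.375
```

View pics/o_i_w.png

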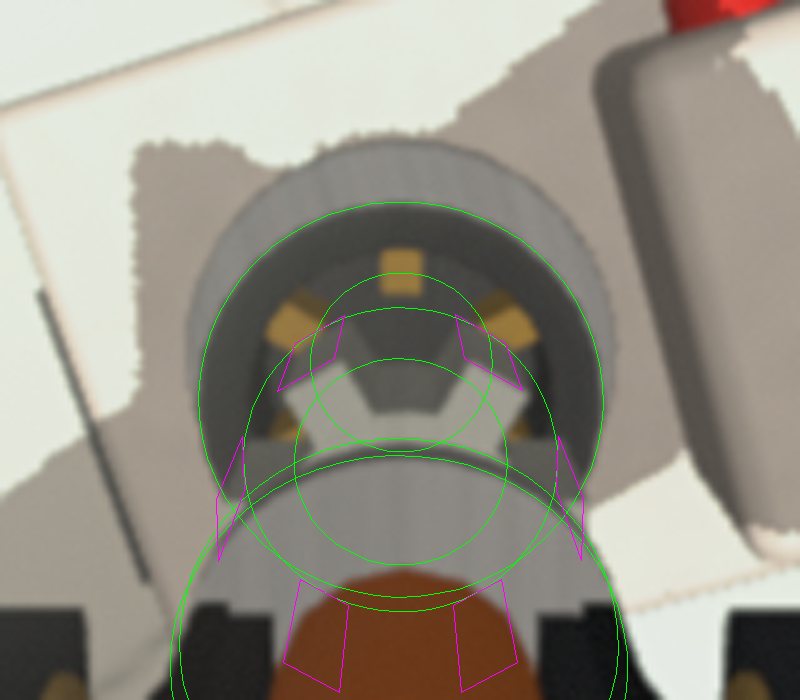

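View pics/o_i_s.png

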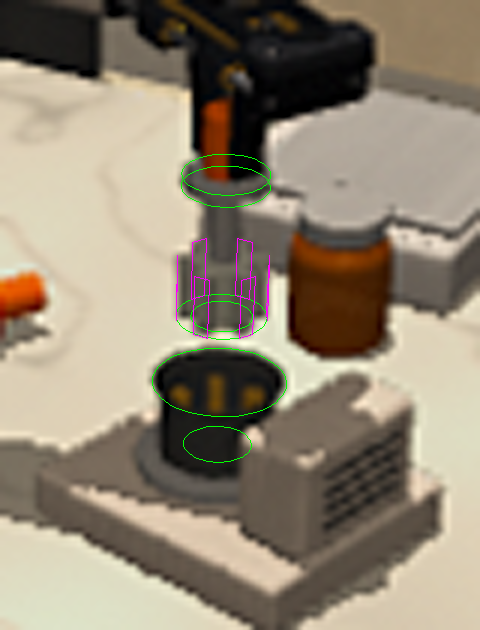

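View pics/i_t.png

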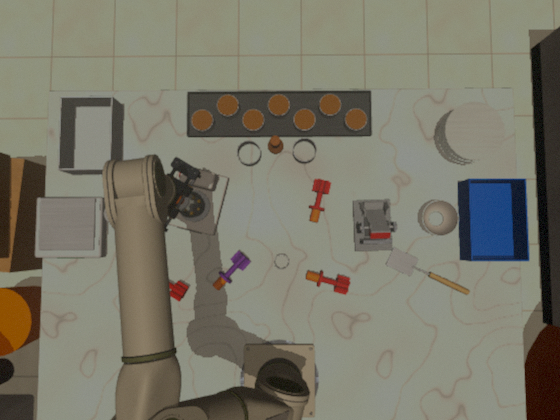

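Run:
```python
from h import *
im,K,V=load("pics/i_w.npz")
I=im[160:250,235:325].astype(float); I=np.clip((I/255)**.6*255,0,255).astype(np.uint8)
cv2.imwrite("pics/o_iw2.png",cv2.resize(I,None,fx=6.5,fy=6.5,interpolation=cv2.INTER_CUBIC))
im,K,V=load("pics/i_s.npz"); I=im[135:205,295:345].astype(float); I=np.clip((I/255)**.6*255,0,255).astype(np.uint8)
cv2.imwrite("pics/o_is2.png",cv2.resize(I,None,fx=8,fy=8,interpolation=cv2.INTER_CUBIC))
```

```text
(no output)
```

View pics/o_iw2.png

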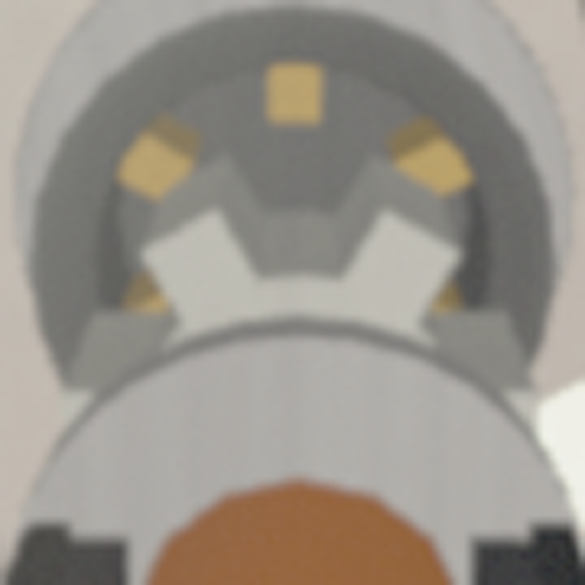

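View pics/o_is2.png

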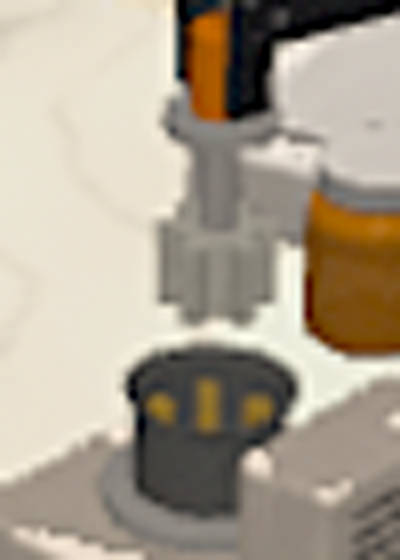

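```bash
python3 - <<'E'
from h import *
np.set_printoptions(precision=4,suppress=True)
im,K,V=load("pics/i_w.npz")
tz=np.array([np.cos(np.radians(58.9)),np.sin(np.radians(58.9))]); tx=np.array([tz[1],-tz[0]])
P=[atz(K,V,235+u/6.5-.42,160+v/6.5-.42,.081)[:2] for u,v in ((295,93),(155,162),(433,158))]
C=[P[0]-.0268*tz, P[1]-.0268*(tz*.5-tx*.866), P[2]-.0268*(tz*.5+tx*.866)]
print(np.array(C),np.mean(C,0))
Q=np.mean([atz(K,V,235+u/6.5-.42,160+v/6.5-.42,.144)[:2] for u,v in ((228,158),(375,155))],0)
print("rotor lateral minus cup", (Q-np.mean(C,0))@tx, "radial mid of inner corners", (Q-np.mean(C,0))@tz, "expected", .028*.866-.005*.5)
E
python3 - <<'E'
from cell import *
from h import *
np.set_printoptions(precision=4,suppress=True)
R=Rdown(58.9+.5); c=np.array([.5698,.2801])
print(move_linear([*c,.222],rate=.12,attitude=R)); wait(.2); o=observe(); print(o["eef_pos"],o["ft_force"],o["clock"])
snap("scene","j_s"); snap("wrist","j_w")
im=load("pics/j_w.npz")[0]; I=im[150:260,215:345].astype(float); I=((I/255)**.6*255).astype(np.uint8)
cv2.imwrite("pics/o_jw.png",cv2.resize(I,None,fx=5.5,fy=5.5,interpolation=cv2.INTER_CUBIC))
E
```

```text
[[0.5699 0.2785]
 [0.5709 0.2802]
 [0.5709 0.2809]] [0.5706 0.2799]
rotor lateral minus cup 0.0010878502099252296 radial mid of inner corners 0.02520753514516323 expected 0.021748
False
[0.5702 0.2801 0.2229] [-0.5789 -0.1435 -3.9303] 24.275
```

View pics/o_jw.png

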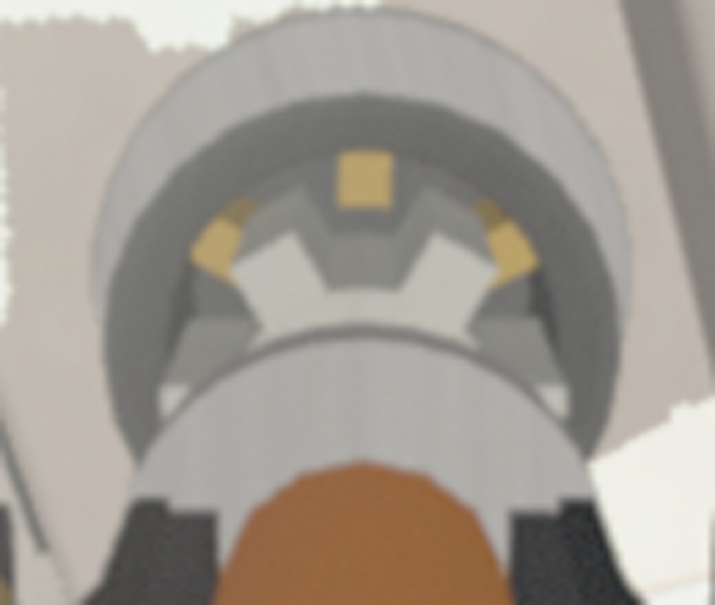

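Run:
```python
from cell import *
from h import *
np.set_printoptions(precision=4,suppress=True)
c=np.array([.5698,.2801])
print(move_linear([*c,.200],rate=.06,f_stop=12)); o=observe(); print(o["eef_pos"],o["ft_force"],o["clock"])
if o["eef_pos"][2]<.2015:
    print(move_linear([*c,.174],rate=.04,f_stop=20)); o=observe(); print(o["eef_pos"],o["ft_force"],o["wrist_torque"],o["clock"])
snap("scene","k_s"); snap("wrist","k_w")
im=load("pics/k_w.npz")[0]; I=im[130:270,200:360]
cv2.imwrite("pics/o_kw.png",cv2.resize(I,None,fx=4.5,fy=4.5,interpolation=cv2.INTER_CUBIC))
im=load("pics/k_s.npz")[0]; I=im[130:235,280:370]
cv2.imwrite("pics/o_ks.png",cv2.resize(I,None,fx=5.5,fy=5.5,interpolation=cv2.INTER_CUBIC))
```

```text
False
[0.5697 0.28   0.1997] [-1.0595 -0.1314 -2.6738] 24.8917
True
[0.5697 0.2801 0.1765] [-1.8781 -0.4776  6.9606] [-0.2356  0.5981  0.0337] 25.475
```

View pics/o_kw.png

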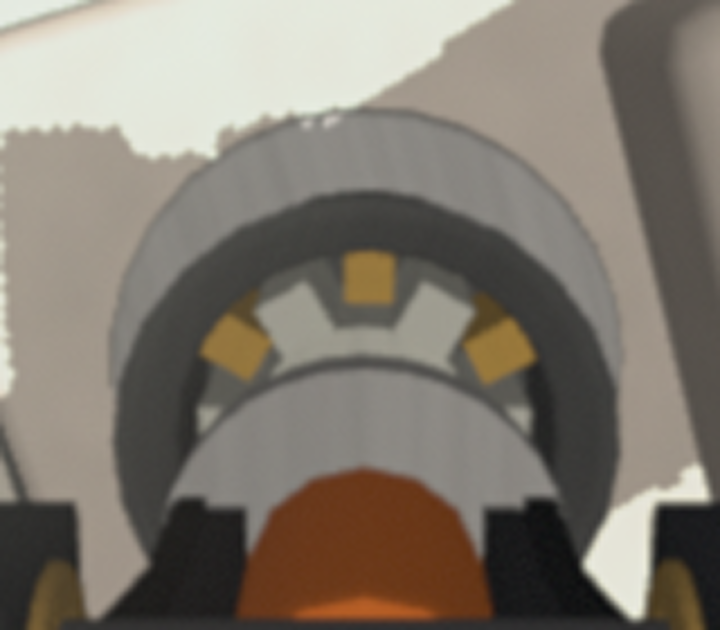

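View pics/o_ks.png

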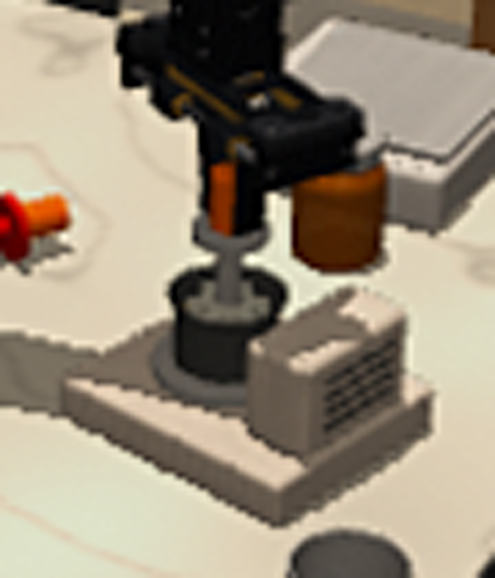

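Run:
```python
from cell import *
from h import *
np.set_printoptions(precision=4,suppress=True)
c=np.array([.5698,.2801])
print(move_linear([*c,.1735],rate=.03,f_stop=25)); wait(.3); o=observe(); print(o["eef_pos"],o["ft_force"],o["wrist_torque"],o["clock"])
snap("scene","l_s")
im=load("pics/l_s.npz")[0]
# foot height check: flange top edge vs model
```

```text
False
[0.5709 0.2804 0.1764] [-5.8417 -0.731  22.0484] [-0.2953  1.6891 -0.0071] 26.125
```

```bash
cat > ov.py <<'E'
from h import *
import sys
def ov(n,x0,y0,w,h,S,c=(.5702,.2797),foot=.051):
    im,K,V=load(f"pics/{n}.npz"); c=np.array([*c,0]); th=np.linspace(0,2*np.pi,60)
    I=cv2.resize(im[y0:y0+h,x0:x0+w],None,fx=S,fy=S,interpolation=cv2.INTER_CUBIC)
    for z,r in ((foot+.09,.02675),(foot+.098,.02675),(foot+.099,.015),(foot+.141,.015),(foot+.04,.028)):
        P=c+np.column_stack([r*np.cos(th),r*np.sin(th),0*th+z])
        cv2.polylines(I,[((proj(K,V,P)-[x0,y0]+.5)*S-.5).astype(int).reshape(-1,1,2)],True,(0,255,0),1)
    cv2.imwrite(f"pics/o_{n}.png",I)
E
python3 -c "
from ov import *
ov('l_s',295,140,60,75,8)"
```

```text
(no output)
```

View pics/o_l_s.png

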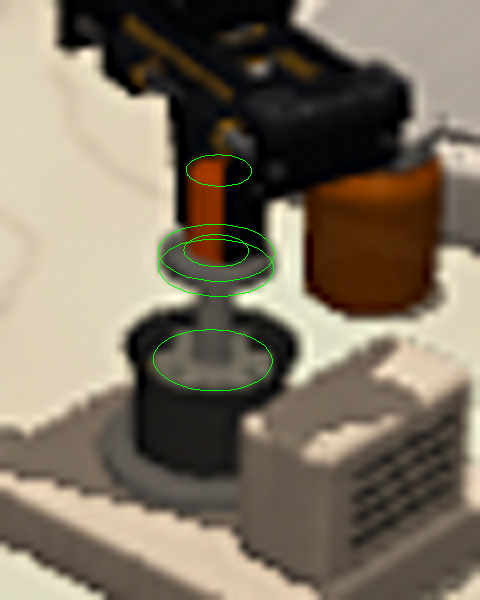

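Run:
```python
from cell import *
from h import *
np.set_printoptions(precision=4,suppress=True)
c=np.array([.5700,.2801])
move_linear([*c,.1758],rate=.03); wait(.2); o=observe(); print(o["eef_pos"],o["ft_force"],o["clock"])
set_gripper(1.0); wait(.1); o=observe(); print(o["eef_pos"],o["ft_force"],o["grip_width"],o["clock"])
move_linear([*c,.30],rate=.15)
z=Rdown(59.4)[:,2]
move_linear(np.array([*c,.30])-.07*z,rate=.15); wait(.3); print(observe()["clock"])
snap("wrist","m_w"); snap("scene","m_s"); snap("top","m_t")
from ov import *
ov("m_s",295,140,60,75,8); ov("m_w",210,70,150,150,4); ov("m_t",160,160,75,80,7)
```

```text
[0.5704 0.2802 0.1764] [-1.7    -0.7381  8.1235] 26.625
[0.57   0.2801 0.1758] [-0.2161 -0.461  -0.8453] 0.9993776736638229 27.8833
29.775
```

View pics/o_m_s.png

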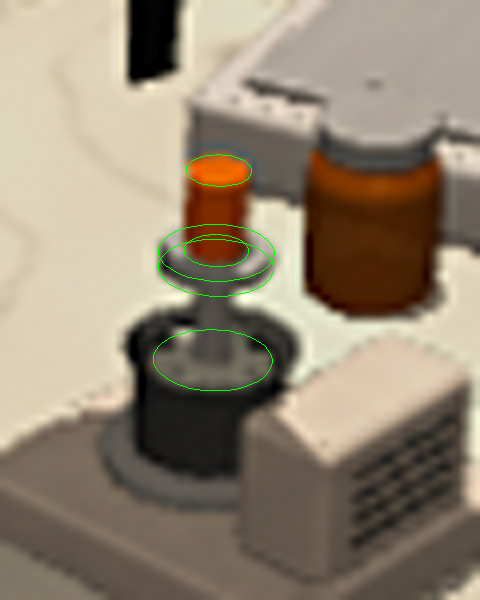

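View pics/o_m_w.png

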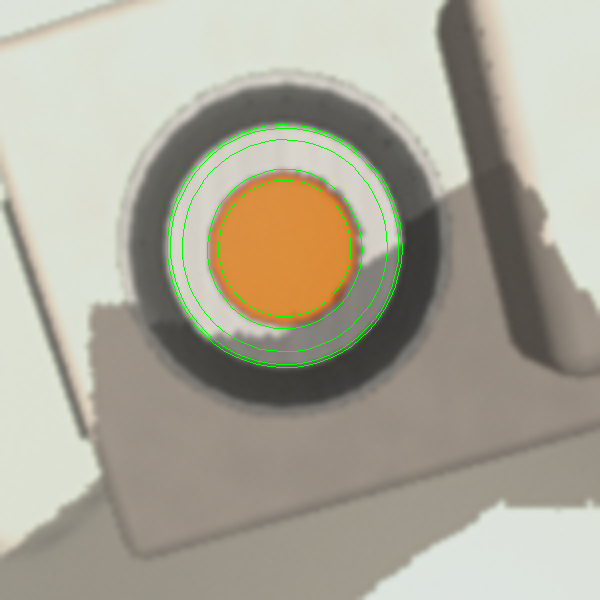

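View pics/m_s.png

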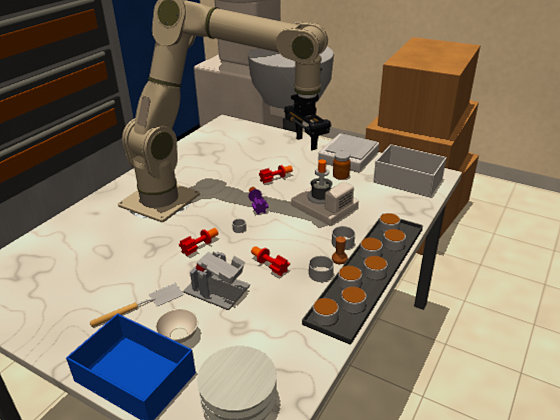

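The rotor stands upright in the cup. The model outline fits it to within a pixel in the wrist and scene views, the bystanders haven't moved, and the arm is clear. I'm handing in.

```bash
python3 -c "
from cell import *
print(finish_job(), observe()['clock'])"
```

```text
the job is handed in; nothing more can be done
the job is handed in; nothing more can be done
```

The rotor is back in the crumb mill, teeth meshed and let go, and I handed the job in at about 30 s on the robot clock; no verdict was reported.

**What I did:** I gripped the rotor by its shaft, laid it in the cradle with the toothed end to the foot plate, and let go. It swung up on end. I then took it by the orange knob along its 20° lean, lifted it out and set it upright. I turned it to the cup's gap direction (28.9°), meshed it and pushed it down by the knob, then opened the gripper and drew clear.

**Last checks:**
- **Home:** while still held, a 22 N push moved it no further. The tool height there puts the foot at 0.0504 m, against the cup floor at 0.051 m.
- **Position and uprightness:** after release, an outline drawn for a rotor fully home and upright on the cup axis fitted the wrist and scene pictures to about a pixel. That is about 1 mm in the wrist view and 4 mm in the scene view, so the sideways position is known better than the height.
- **Release:** the tool force was back near zero, about 1 N.
- **Surroundings:** by eye, the bystanders and look-alikes stand as they did at the start, and the tray has swung back level.

**Disagreements:** the shaft grip let the foot end sag about 2.3°, which I corrected before laying the rotor down. At the mill the first view showed it about 1 mm and 1° off the cup, and I corrected that before lowering. No check failed.

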